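Seat the splash shield in its spring-clip bracket

ROBOT

A 6-joint arm with a two-finger parallel gripper is mounted at the origin on a cart in front of the work surface, level with it; the furniture and walls round the work are solid. World frame = base frame: x ahead of the robot, y to its left, z up, the work surface at z = 0. Lengths are in m, angles in rad, forces in N, time in s.
With the tool pointing down it reaches from about 0.25 to 0.775 m from the base axis. Payload 4 kg.
Tool frame: the origin (TCP) lies midway between the tips of the shut fingers; the grasp point (between the pads) lies 19 mm behind it (robot.tcp_to_grasp is the distance from the TCP to the grasp point, in m); z points along the fingers, y is the line along which they close (so a half turn about z gives the same grasp; the last joint's range is limited). The gripper opens to 94 mm and grips with 3 to 60 N. Pads are 16 mm wide; open, the fingers measure 119 mm over their backs; the gripper's body (75 mm by 177 mm) begins 78 mm behind the grasp point.
Start: joints at [-1.315, 0.087, 1.371, -0, 1.684, -0.103], TCP at [0.193, -0.515, 0.206] pointing down, gripper open.
Joint ranges: [-3.1, 3.1], [-0.76, 2.03], [0.27, 2.55], [-1.08, 4.22], [0.17, 2.65], [-2.57, 2.57]. Speed limits (rad/s): [2.79, 2.79, 3.14, 3.14, 3.14, 3.14].

INTERFACE

Orientations are given as [roll, pitch, yaw] about the fixed x, y, z axes, in that order (R = Rz(yaw) Ry(pitch) Rx(roll)).
In Python, from bench import robot, viewer gives the robot as it stands. The module is installed in compiled form; this text tells all that it offers.
- The arm moves only by the shell command python3 -m handwheel 'ROWS' [OPENING]. ROWS is JSON, a list of rows, each a list of 6 numbers: the shift along the tool's x, y, z in units of 0.2 m (1.0 is 0.2 m), then the turn, a rotation vector about the tool's x, y, z in units of 30 degrees (1.0 is 30 degrees). In form: [[x, y, z, wx, wy, wz], ...]. A call has 1 to 10 rows; each row is the pose to reach, as a shift and turn from the pose commanded when the call began, along the tool's axes at that moment; what a row does not reach only later rows make up. A row lasts 1/12 s, in which the tool goes at most 41.7 mm and 7.16 degrees, less where a joint would pass 70% of its speed; a pose out of reach is approached as far as the arm can. A call with a number of a shift or a turn outside -1 to 1 is refused whole. A call with a gripper value outside its range is refused whole. OPENING is the gripper's target within -1 to 1 (shut at 1, half-way at 0, fully open at -1), set as the call begins (- or left out, the last holds). The fingers move at their own pace and stop on an object; the grip force is fixed at half the most. Time passes only in rows, so rows that repeat a pose let the fingers close. It gives the time, the measured TCP pose, the force, the opening and the grip force at its end, in the units of the state.
- robot.get_obs(): the state, without advancing time (a new reading comes with each control period).
- viewer.snapshot(name): name is "side" or "top" or "wrist"; returns the picture (480x640x3 uint8, red, green, blue); there is no depth.
- viewer.calibration(name): a dict with "fx", "fy", "cx", "cy" (pixels), "R" (3x3) and "t" (3): a world point X has camera coordinates R X + t. Camera axes: x right, y down, z forward; pixel columns grow to the right and rows downward; lengths in m; the calibration is good to about 2 mm. A picture is of the moment at which its call begins: read the wrist's pose just before it. calibration takes no time and is no camera call; for the wrist camera it gives the pose at the moment of the call.
- robot.close_job(): hands the job in; it is judged then, once.
The state is a dict: "time": time; "joint_positions": joint angles; "qvel": joint speeds; "joint_torque": joint torques, N m; "tool_pos": TCP position; "ee_rot": TCP orientation; "wrist_force": force on the tool from outside, world axes, zero at the start; "wrist_torque": the same for the moment, N m; "width": finger opening in m; "finger_force": force on a finger pad.
Only numpy, scipy, OpenCV 4.12 (cv2) and the standard library are available. Lean on these libraries where they do the work, as an engineer would, in place of code of your own. Each camera call takes 0.05 s, during which the arm holds its last target. There are 200 camera calls.

TASK

Take the orange splash shield by its black grip bar out of the grey leaning stand and slide its two ears down into the clip-lined slots of the bracket until its foot sits flat and fully home on the floor of the slots, upright, and let go. Feel for the slots and do not ram the shield against the bracket; leave the stain bottle, the specimen cup and the strip canister where they stand.

Things in the scene. Friction and masses are not known exactly. Their poses are not given: they have to be found in the camera images.
- shield_center (a point): Middle of the orange splash shield, a 6 mm thick panel 110 mm wide, 58 mm above its foot. x: its thickness (both faces alike, goes in either way round), y: its width, z: up it, foot to grip bar. On each side an ear, also 6 mm thick, sticks out 12 mm over the lowest 45 mm: 134 mm wide over the ears. Mass 0.12 to 0.2 kg. Starts leaning 0.35 rad (20 degrees), top towards the robot.
- shield_grip (a point): Middle of the black grip bar on the shield's top edge, 104 mm above the foot (46 mm above shield_center); the place to grip. The bar is 12 mm thick (x), 56 mm wide (y) and runs from 88 to 116 mm above the foot. Axes as shield_center.
- stand: Grey leaning stand, fixed, footprint 90 x 140 mm, origin under it on the worktop. The shield's foot rests on a tilted ledge 24 mm above the origin, behind it an 8 mm lip, on the robot's side a back rest that reaches 59 mm up the shield. Draw the shield out along its own z.
- bracket: Bracket, fixed: white base plate 70 x 190 x 10 mm (x, y, z), origin at the middle of its underside, z up. On it an aluminium clip head, 156 mm wide, is clamped on a cross rail: its middle lies anywhere up to 12 mm to either side of the origin along y. This setting is NOT reported: find it by touch or by eye. It is true in x and stays put under ordinary force.
- bracket_mouth (a point): Point 67 mm above the bracket's origin, level with the tops of the head's two posts. Each post has an upright slot, open at the top and towards the other post. Slots: 139 mm over their outer walls (2.5 mm play beyond each ear), and from -3 to +8 mm in the bracket's x. An ear that misses its slot lands on the post's top: the foot then stops here.
- bracket_floor (a point): Point 22 mm above the bracket's origin, level with the slot floors, where the shield's foot must end (shield_center 58 mm above, at x = 0, width along bracket y). A spring clip on the +x side of each slot, met with the foot about 30 mm above this floor, yields up to 6 mm and holds the ear against the -x wall. Passing the clips takes about 8 to 25 N in all; unpressed, the shield hangs in them.
- stain_bottle: Bystander: small purple bottle with a red cap, 38 mm wide, 84 mm high, loose; origin under its middle.
- specimen_cup: Bystander: specimen cup with a yellow lid, 57 mm wide, 71 mm high, loose; origin under its middle.
- strip_canister: Bystander: light blue canister with a black cap, 47 mm wide, 110 mm high, loose; origin under its middle.

How it is judged:
At the end, for the whole second after the job is handed in: The shield stands in both slots with its foot within 3 mm of the slot floor, its middle within 4 mm of the bracket's x = 0 and 16 mm of its y = 0, upright within 3.4 degrees and in line with the bracket within 4 degrees, at rest and released (x of shield_center in the frame of bracket between -0.004 and 0.004 m and y of shield_center in the frame of bracket between -0.016 and 0.016 m and z of shield_center in the frame of bracket between 0.076 and 0.083 m and angle between shield_center's own z axis and vertical below 0.06 rad and angle between the x axis of shield_center and the x axis of bracket, either way round below 0.07 rad and linear speed of shield below 0.01 m/s); the robot touches nothing.
It fails at once if the shield is rammed against the bracket (more than 90 N) (contact force between shield and bracket above 90 N).
It fails at once if the stain bottle is moved more than 25 mm (distance of stain_bottle from where it was at the start of the episode above 0.025 m).
It fails at once if the specimen cup is moved more than 25 mm (distance of specimen_cup from where it was at the start of the episode above 0.025 m).
It fails at once if the strip canister is moved more than 25 mm (distance of strip_canister from where it was at the start of the episode above 0.025 m).
It also fails if it takes over 64 s, if anything falls off the work surface, if the arm or the gripper's body presses on something with over 40 N, if the wrist force passes 120 N, or if a joint passes its speed limit or range.

## Working session

There is one attempt and no reset: what is moved stays moved. The work goes in short steps, Python scripts to look and compute and a shell command to move; the robot and the scene stay as the last step left them, time stands still between calls to the robot, and variables do not carry over. Pictures are saved under pics/ and viewed, at most 10 in all, crops included, and the job is handed in when it is done.

```bash
mkdir -p pics; python3 - <<'E'
from bench import robot, viewer
import cv2, numpy as np
o=robot.get_obs()
for k,v in o.items(): print(k,np.round(v,3))
for n in("side","top"):
    cv2.imwrite(f"pics/{n}0.png",viewer.snapshot(n)[:,:,::-1])
    c=viewer.calibration(n); print(n,{k:np.round(v,3).tolist() for k,v in c.items()})
E
```

```text
time 0.0
joint_positions [-1.315  0.088  1.372 -0.     1.684 -0.103]
qvel [-0.    -0.001 -0.002 -0.001 -0.001  0.002]
joint_torque [-2.0000e-03 -3.4018e+01 -3.0243e+01  7.2000e-02  3.3000e-02 -0.0000e+00]
tool_pos [ 0.193 -0.514  0.204]
ee_rot [-3.139 -0.     0.359]
wrist_force [ 0.505 -0.145  0.405]
wrist_torque [-0.016  0.016 -0.007]
finger_force 0.0
width 0.094
side {'fx': 603.671, 'fy': 603.671, 'cx': 324.494, 'cy': 230.592, 'R': [[0.999, -0.041, 0.027], [0.01, -0.371, -0.929], [0.048, 0.928, -0.37]], 't': [-0.55, 0.056, 1.333]}
top {'fx': 545.624, 'fy': 545.624, 'cx': 308.164, 'cy': 243.565, 'R': [[-0.022, -1.0, 0.022], [-0.998, 0.021, -0.057], [0.057, -0.024, -0.998]], 't': [-0.066, 0.554, 1.254]}
```

View pics/side0.png

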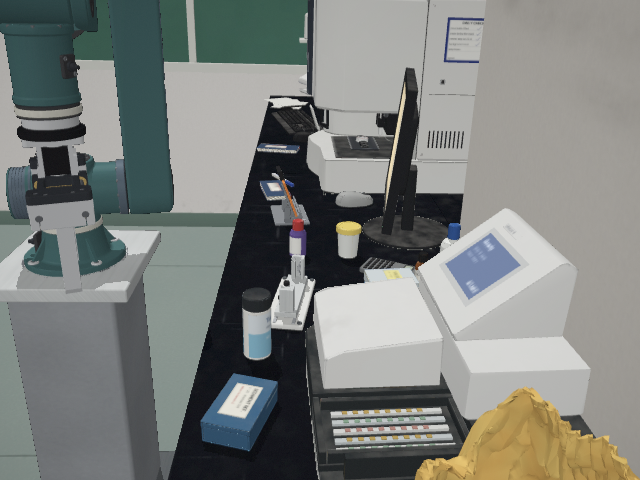

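View pics/top0.png

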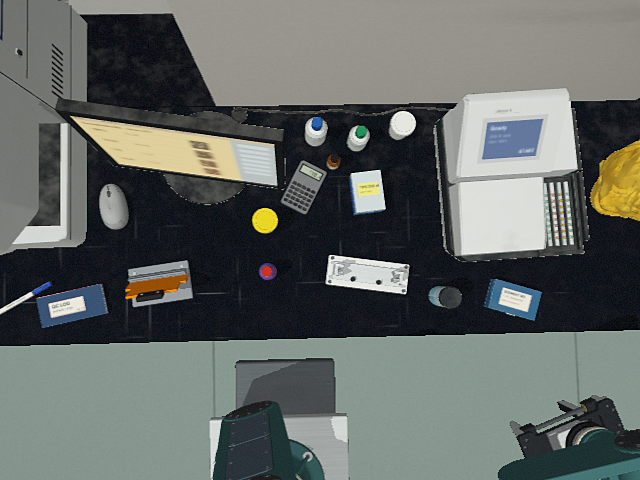

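The stand with the shield is at about (160,283) in the top view, and the bracket is at about (368,274). The bottle is at (267,271), the cup at (265,220) and the canister at (446,296). Next I enlarge the stand and bracket.

```bash
python3 - <<'E'
import cv2, numpy as np
im=cv2.imread("pics/top0.png")
a=cv2.resize(im[250:315,110:210],(800,520),interpolation=cv2.INTER_CUBIC)[:300*2]
b=cv2.resize(im[245:305,318:418],(800,480),interpolation=cv2.INTER_CUBIC)
cv2.imwrite("pics/a.png",cv2.resize(np.vstack([a,b]),(640,600*1)) if 0 else a)
cv2.imwrite("pics/b.png",b)
E
```

```text
(no output)
```

View pics/a.png

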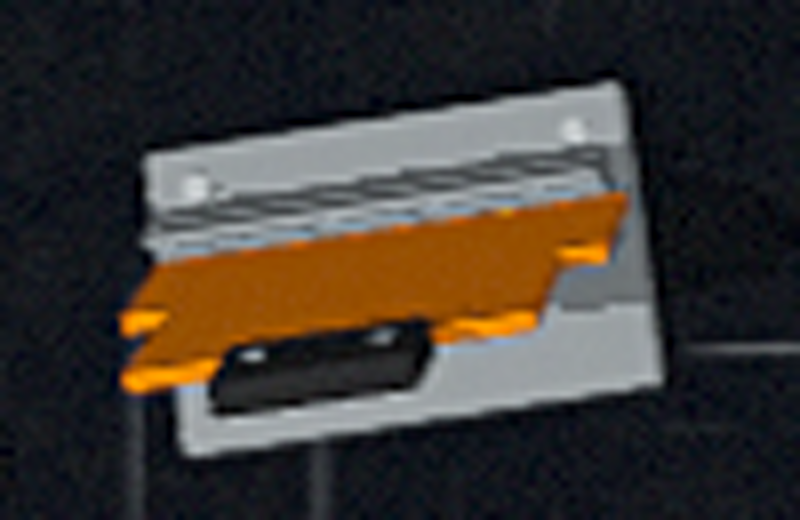

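View pics/b.png

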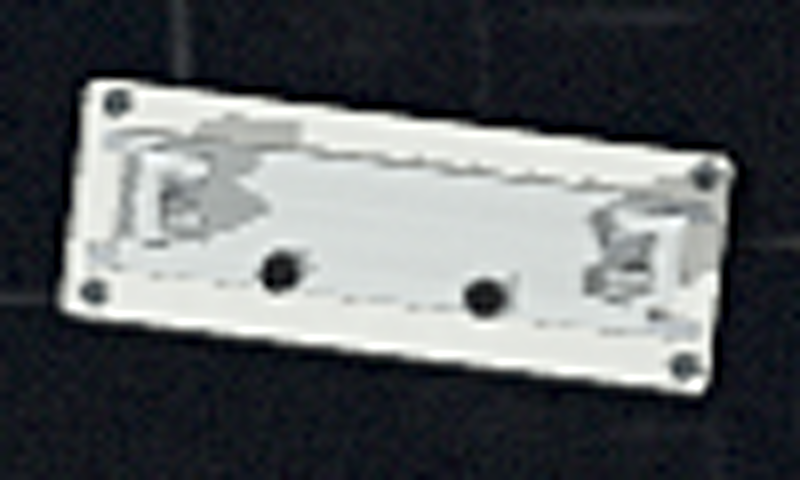

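The first crop shows the shield leaning towards the robot. The stand plate corners in the crop are about (148,155), (620,82), (663,382) and (185,458). The grip bar is around (215–435, 325–415). The second crop shows the bracket plate corners at about (85,80), (735,160), (708,395) and (60,315), with a post at each end and two thumbscrews on the near side.

```bash
cat > h.py <<'E'
from bench import robot, viewer
import cv2, numpy as np
from scipy.spatial.transform import Rotation as Ro
def ray(c,uv,z):
    R=np.array(c["R"]);t=np.array(c["t"]);o=-R.T@t
    d=R.T@np.array([(uv[0]-c["cx"])/c["fx"],(uv[1]-c["cy"])/c["fy"],1])
    return o+d*(z-o[2])/d[2]
def proj(c,X):
    p=np.array(X)@np.array(c["R"]).T+np.array(c["t"])
    return np.c_[c["fx"]*p[:,0]/p[:,2]+c["cx"],c["fy"]*p[:,1]/p[:,2]+c["cy"]]
E
python3 - <<'E'
from h import *
c=viewer.calibration("top")
S=np.array([(148,155),(620,82),(663,382),(185,458)])/8-.44+[110,250]
B=np.array([(85,80),(735,160),(708,395),(60,315)])/8-.44+[318,245]
for n,P,z in(("stand",S,.006),("bracket",B,.01)):
    X=np.array([ray(c,p,z) for p in P])[:,:2]; m=X.mean(0)
    e=X[0]+X[3]-X[1]-X[2]; y=np.arctan2(-e[0],e[1])
    f=X[0]+X[1]-X[2]-X[3]; y2=np.arctan2(f[1],f[0])
    print(n,m.round(4),"yaw",y.round(3),y2.round(3),"size",np.linalg.norm(f)/2,np.linalg.norm(e)/2)
    if n=="stand":
        for yy in [(y*2+y2)/3]:
            R=Ro.from_euler('z',yy).as_matrix()@Ro.from_euler('y',-.35).as_matrix()
            pts=[[0,0,.104],[0,-.028,.116],[0,.028,.116],[0,.055,.1],[0,-.055,.1],[0,.067,0.045],[0,-.067,0.045]]
            W=np.array(pts)@R.T+[m[0],m[1],.024]
            print("grip",W[0].round(4));print(((proj(c,W)-[110,250]+.44)*8).round(0))
for n,p,z in(("bottle",(267,271),.084),("cup",(265,220),.071),("can",(449,298),.11)): print(n,ray(c,p,z).round(3))
E
```

```text
stand [0.4677 0.268 ] yaw 0.134 0.125 size 0.08833669655941465 0.1385666850425326
grip [0.4324 0.2633 0.1217]
[[314. 410.]
 [411. 411.]
 [198. 444.]
 [110. 436.]
 [524. 372.]
 [116. 365.]
 [599. 290.]]
bracket [ 0.4779 -0.2147] yaw -0.144 -0.139 size 0.06907697823038803 0.19156198338550717
bottle [0.49  0.015 0.084]
cup [0.604 0.018 0.071]
can [ 0.423 -0.377  0.11 ]
```

```bash
cat >> h.py <<'E'
def toolR(yaw,tilt):  # tool (sy,sx,-sz) of shield with yaw, leaning tilt towards -x
    S=(Ro.from_euler('z',yaw)*Ro.from_euler('y',-tilt)).as_matrix()
    return np.c_[S[:,1],S[:,0],-S[:,2]]
def plan(targets,start=None):
    o=robot.get_obs()
    p,R=start or (np.array(o["tool_pos"]),Ro.from_euler('xyz',o["ee_rot"]).as_matrix())
    for q,Q in targets:
        q=np.array(q,float)
        for _ in range(9):
            d=R.T@(q-p)/.2; w=Ro.from_matrix(R.T@Q).as_rotvec()/(np.pi/6)
            s=min(1,1/max(1e-9,np.abs(np.r_[d,w]).max())); d,w=d*s,w*s
            n=max(np.linalg.norm(d)*.2/.0417,np.linalg.norm(w)*30/7.16)
            print(np.r_[d,w].round(3).tolist(),"rows>=%.1f"%n,"->",(p+R@d*.2).round(3))
            p=p+R@d*.2; R=R@Ro.from_rotvec(w*np.pi/6).as_matrix()
            if s==1: break
def state():
    o=robot.get_obs();print(round(o["time"],2),*[np.round(o[k],4) for k in("tool_pos","ee_rot","wrist_force","width","finger_force")])
E
python3 - <<'E'
from h import *
D=lambda y:toolR(y-np.pi/2,0)
plan([((.28,-.40,.33),D(.75)),((.37,-.24,.34),D(1.2)),((.4,-.06,.34),D(1.5)),((.39,.12,.34),toolR(.131,0)),((.37,.25,.32),toolR(.131,.35))])
E
```

```text
[0.608, -0.385, -0.627, -0.004, -0.001, -0.747] rows>=4.6 -> [ 0.28 -0.4   0.33]
[0.875, -0.279, -0.05, 0.0, 0.0, -0.859] rows>=4.4 -> [ 0.37 -0.24  0.34]
[0.893, -0.186, -0.0, 0.0, 0.0, -0.573] rows>=4.4 -> [ 0.4  -0.06  0.34]
[0.894, -0.114, -0.0, 0.0, 0.0, -0.385] rows>=4.3 -> [0.39 0.12 0.34]
[0.657, -0.014, 0.1, -0.668, 0.0, 0.0] rows>=3.2 -> [0.37 0.25 0.32]
```

```bash

python3 -m handwheel '[[0.608,-0.385,-0.627,0,0,-0.747],[0.608,-0.385,-0.627,0,0,-0.747],[0.608,-0.385,-0.627,0,0,-0.747],[0.608,-0.385,-0.627,0,0,-0.747],[0.608,-0.385,-0.627,0,0,-0.747],[0.608,-0.385,-0.627,0,0,-0.747],[0.608,-0.385,-0.627,0,0,-0.747]]' -1
python3 -m handwheel '[[0.875,-0.279,-0.05,0,0,-0.859],[0.875,-0.279,-0.05,0,0,-0.859],[0.875,-0.279,-0.05,0,0,-0.859],[0.875,-0.279,-0.05,0,0,-0.859],[0.875,-0.279,-0.05,0,0,-0.859],[0.875,-0.279,-0.05,0,0,-0.859],[0.875,-0.279,-0.05,0,0,-0.859]]'
python3 -m handwheel '[[0.893,-0.186,0,0,0,-0.573],[0.893,-0.186,0,0,0,-0.573],[0.893,-0.186,0,0,0,-0.573],[0.893,-0.186,0,0,0,-0.573],[0.893,-0.186,0,0,0,-0.573],[0.893,-0.186,0,0,0,-0.573]]'
python3 -m handwheel '[[0.894,-0.114,0,0,0,-0.385],[0.894,-0.114,0,0,0,-0.385],[0.894,-0.114,0,0,0,-0.385],[0.894,-0.114,0,0,0,-0.385],[0.894,-0.114,0,0,0,-0.385],[0.894,-0.114,0,0,0,-0.385]]'
python3 -m handwheel '[[0.657,-0.014,0.1,-0.668,0,0],[0.657,-0.014,0.1,-0.668,0,0],[0.657,-0.014,0.1,-0.668,0,0],[0.657,-0.014,0.1,-0.668,0,0],[0.657,-0.014,0.1,-0.668,0,0],[0.657,-0.014,0.1,-0.668,0,0],[0.657,-0.014,0.1,-0.668,0,0]]'
python3 - <<'E'
from h import *
state(); c=viewer.calibration("wrist"); print({k:np.round(v,4).tolist() for k,v in c.items()})
np.save("w1.npy",c,allow_pickle=True)
cv2.imwrite("pics/w1.png",viewer.snapshot("wrist")[:,:,::-1])
E
```

```text
time: 0.68
tool_pos: [0.2804, -0.4001, 0.3316]
ee_rot: [3.139, 0.001, 0.752]
wrist_force: [-0.3, -0.3, -0.3]
width: 0.0939
finger_force: 0.0
time: 1.27
tool_pos: [0.3695, -0.2404, 0.3388]
ee_rot: [-3.138, -0.0, 1.2]
wrist_force: [-0.0, -0.3, -0.4]
width: 0.094
finger_force: 0.0
time: 1.77
tool_pos: [0.4001, -0.0593, 0.3397]
ee_rot: [-3.14, -0.0, 1.502]
wrist_force: [-1.1, -0.2, 0.5]
width: 0.0938
finger_force: 0.0
time: 2.27
tool_pos: [0.3904, 0.1201, 0.3395]
ee_rot: [-3.139, 0.001, 1.703]
wrist_force: [-0.6, -0.6, 0.5]
width: 0.0943
finger_force: 0.0
time: 2.85
tool_pos: [0.3721, 0.2473, 0.321]
ee_rot: [2.792, 0.002, 1.696]
wrist_force: [0.7, -0.6, 0.1]
width: 0.0942
finger_force: 0.0
2.85 [0.3721 0.2473 0.321 ] [2.7921e+00 1.8000e-03 1.6962e+00] [ 0.7332 -0.5843  0.088 ] 0.0942 0.0
{'fx': 352.6786, 'fy': 352.6786, 'cx': 318.0366, 'cy': 242.7146, 'R': [[0.9323, 0.1179, 0.342], [0.0322, -0.9687, 0.2461], [0.3603, -0.2184, -0.9069]], 't': [-0.4866, 0.1755, 0.4041]}
```

View pics/w1.png

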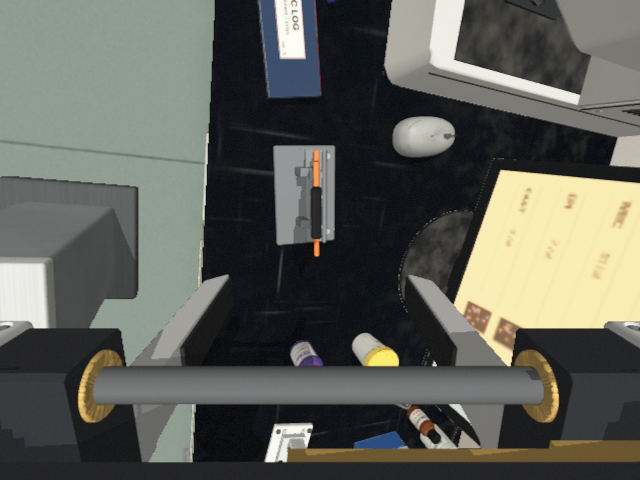

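The wrist view shows the shield nearly edge-on at column 317, spanning rows 150–256, with the grip bar at rows 187–240. I fit the shield pose to the orange masks in both views.

```bash
cat > fit.py <<'E'
from h import *
from scipy.optimize import minimize
import itertools
K=8
def box(x,y,z): return np.array(list(itertools.product(x,y,z)))
def render(c,T,R,roi,h):
    im=np.zeros(((roi[3]-roi[1])*K,(roi[2]-roi[0])*K),np.uint8)
    for b,v in((box((-.003,.003),(-.055,.055),(0,h)),255),(box((-.003,.003),(-.067,.067),(0,.045)),255),(box((-.006,.006),(-.028,.028),(.088,.116)),0)):
        p=((proj(c,b@R.T+T)+.5-np.array(roi[:2]))*K).astype(np.float32)
        cv2.fillConvexPoly(im,cv2.convexHull(p).astype(np.int32),v)
    return cv2.resize(im,None,fx=1/K,fy=1/K,interpolation=cv2.INTER_AREA)/255.
def omask(im):
    h=cv2.cvtColor(im,cv2.COLOR_BGR2HSV)
    return ((h[...,0]>5)&(h[...,0]<22)&(h[...,1]>170)&(h[...,2]>70)).astype(float)
def fit(views,p0,free=6):
    # views: (mask,calib,roi); p=(x,y,z of foot, yaw, tilt, h)
    def cost(q):
        p=np.array(p0,float); p[:len(q)]+=np.array(q)*[.005,.005,.005,.05,.05,.005][:len(q)]
        R=(Ro.from_euler('z',p[3])*Ro.from_euler('y',-p[4])).as_matrix()
        return sum(np.abs(render(c,p[:3],R,r,p[5])-m[r[1]:r[3],r[0]:r[2]]).sum()/m[r[1]:r[3],r[0]:r[2]].sum() for m,c,r in views)
    r=minimize(cost,np.zeros(free),method="Nelder-Mead",options=dict(initial_simplex=np.vstack([np.zeros(free),np.eye(free)*2]),maxiter=900,xatol=.01,fatol=1e-4))
    p=np.array(p0,float); p[:free]+=r.x*np.array([.005,.005,.005,.05,.05,.005][:free]); return p,r.fun
E
python3 - <<'E'
from fit import *
V=[(omask(cv2.imread("pics/top0.png")),viewer.calibration("top"),(110,250,210,315)),
   (omask(cv2.imread("pics/w1.png")),np.load("w1.npy",allow_pickle=True).item(),(260,130,350,270))]
print([v[0][v[2][1]:v[2][3],v[2][0]:v[2][2]].sum() for v in V])
for vs in(V,V[:1],V[1:]):
    p,f=fit(vs,(.478,.269,.024,.131,.35,.1)); print(p.round(4),f)
    R=(Ro.from_euler('z',p[3])*Ro.from_euler('y',-p[4])).as_matrix(); print("grip",(p[:3]+R@[0,0,.104]).round(4))
E
```

```text
[np.float64(771.0), np.float64(230.0)]
[0.4768 0.2658 0.0223 0.1335 0.3441 0.088 ] 0.4090529344315406
grip [0.442  0.2611 0.1202]
[0.4766 0.2667 0.0286 0.1404 0.3526 0.0848] 0.07112738740113426
grip [0.4411 0.2616 0.1262]
[0.4773 0.2656 0.0238 0.1282 0.3507 0.0912] 0.3294458653026428
grip [0.4419 0.2611 0.1215]
```

```bash
python3 - <<'E'
from h import *
g=np.array([.4418,.2611,.1213]); R=toolR(.132,.35); z=R[:,2]
print("final tcp",g+.019*z)
plan([(g-.07*z,R),(g+.017*z,R)])
E
```

```text
final tcp [0.44825838 0.26195749 0.10345192]
[0.025, -0.01, 0.71, -0.0, 0.007, -0.012] rows>=3.4 -> [0.418 0.258 0.187]
[0.0, 0.0, 0.435, -0.0, -0.0, 0.0] rows>=2.1 -> [0.448 0.262 0.105]
```

```bash

python3 -m handwheel '[[0.025,-0.01,0.2,0,0,-0.01],[0.025,-0.01,0.4,0,0,-0.01],[0.025,-0.01,0.55,0,0,-0.01],[0.025,-0.01,0.71,0,0,-0.01],[0.025,-0.01,0.71,0,0,-0.01],[0.025,-0.01,0.71,0,0,-0.01]]'
python3 - <<'E'
from h import *
from fit import *
state(); c=viewer.calibration("wrist"); np.save("w2.npy",c,allow_pickle=True)
im=viewer.snapshot("wrist")[:,:,::-1]; cv2.imwrite("pics/w2.png",im)
g=np.array([.4418,.2611,.1213]); R=toolR(.132,.35); z=R[:,2]
plan([(g+.017*z,R)])
S=np.c_[R[:,1],R[:,0],-R[:,2]]
f=g-.104*S[:,2]
print(proj(c,(f+np.array([[-.006,-.028,.116],[.006,-.028,.116],[.006,.028,.116],[-.006,.028,.116],[0,.067,.045],[0,-.067,.045]])@S.T)).round(0))
E
```

```text
time: 3.4
tool_pos: [0.4167, 0.2581, 0.1852]
ee_rot: [2.796, 0.004, 1.701]
wrist_force: [-0.4, -1.6, 0.5]
width: 0.0936
finger_force: 0.0
3.4 [0.4167 0.2581 0.1852] [2.7959 0.004  1.7012] [-0.3767 -1.6138  0.4598] 0.0936 0.0
[-0.006, 0.001, 0.44, 0.001, 0.004, 0.001] rows>=2.1 -> [0.448 0.262 0.105]
[[312. 297.]
 [328. 297.]
 [329. 221.]
 [311. 221.]
 [320. 159.]
 [320. 304.]]
```

View pics/w2.png

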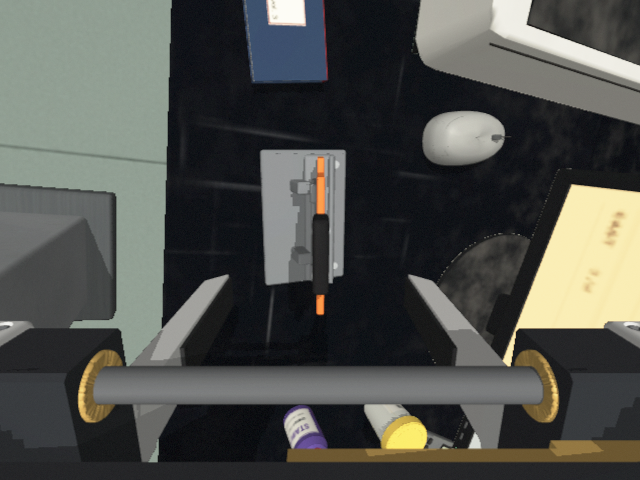

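The bar appears at columns 313–328, rows 213–296, which matches the prediction. I descend, grip, and draw out 20 mm as a check.

```bash

python3 -m handwheel '[[0,0,0.15,0,0,0],[0,0,0.28,0,0,0],[0,0,0.38,0,0,0],[0,0,0.44,0,0,0],[0,0,0.44,0,0,0],[0,0,0.44,0,0,0]]'
python3 -m handwheel '[[0,0,0,0,0,0],[0,0,0,0,0,0],[0,0,0,0,0,0],[0,0,0,0,0,0],[0,0,0,0,0,0],[0,0,0,0,0,0],[0,0,0,0,0,0],[0,0,0,0,0,0],[0,0,0,0,0,0],[0,0,0,0,0,0]]' 1
python3 -m handwheel '[[0,0,0,0,0,0],[0,0,0,0,0,0],[0,0,-0.03,0,0,0],[0,0,-0.06,0,0,0],[0,0,-0.1,0,0,0],[0,0,-0.1,0,0,0],[0,0,-0.1,0,0,0]]'
```

```text
time: 3.95
tool_pos: [0.4472, 0.2649, 0.1067]
ee_rot: [2.789, 0.001, 1.705]
wrist_force: [0.2, 0.2, 0.2]
width: 0.094
finger_force: 0.0
time: 4.78
tool_pos: [0.4457, 0.2647, 0.104]
ee_rot: [2.792, 0.002, 1.706]
wrist_force: [-0.1, 0.3, -0.5]
width: 0.0306
finger_force: 0.0
time: 5.37
tool_pos: [0.4394, 0.2642, 0.1242]
ee_rot: [2.79, 0.001, 1.706]
wrist_force: [2.3, 0.6, 0.8]
width: 0.0119
finger_force: 30.0
```

```bash
python3 - <<'E'
from h import *
o=robot.get_obs();p=np.array([.4384,.2642,.1242]);R=toolR(.135,.35)
U=toolR(-.142,0)
plan([(p-.16*R[:,2],R),((.42,.08,.27),toolR(0,0)),((.45,-.1,.27),U),((.46,-.28,.27),U),((.46,-.36,.27),U)],(p,R))
E
```

```text
[-0.0, 0.0, -0.8, 0.0, 0.0, 0.0] rows>=3.8 -> [0.384 0.257 0.274]
[-0.9, 0.048, 0.041, 0.667, -0.045, 0.255] rows>=4.3 -> [0.42 0.08 0.27]
[-0.9, 0.15, -0.0, -0.0, 0.0, 0.271] rows>=4.4 -> [ 0.45 -0.1   0.27]
[-0.884, 0.177, -0.0, 0.0, 0.0, -0.0] rows>=4.3 -> [ 0.46 -0.28  0.27]
[-0.396, 0.057, -0.0, 0.0, 0.0, -0.0] rows>=1.9 -> [ 0.46 -0.36  0.27]
```

```bash

python3 -m handwheel '[[0,0,-0.1,0,0,0],[0,0,-0.22,0,0,0],[0,0,-0.36,0,0,0],[0,0,-0.5,0,0,0],[0,0,-0.65,0,0,0],[0,0,-0.8,0,0,0],[0,0,-0.8,0,0,0],[0,0,-0.8,0,0,0]]'
python3 -m handwheel '[[-0.15,0.008,0.007,0.11,-0.007,0.04],[-0.3,0.016,0.014,0.22,-0.015,0.085],[-0.45,0.024,0.02,0.33,-0.022,0.13],[-0.6,0.032,0.027,0.44,-0.03,0.17],[-0.75,0.04,0.034,0.56,-0.037,0.21],[-0.9,0.048,0.041,0.667,-0.045,0.255],[-0.9,0.048,0.041,0.667,-0.045,0.255],[-0.9,0.048,0.041,0.667,-0.045,0.255]]'
python3 -m handwheel '[[-0.15,0.025,0,0,0,0.04],[-0.3,0.05,0,0,0,0.09],[-0.45,0.075,0,0,0,0.13],[-0.6,0.1,0,0,0,0.18],[-0.75,0.125,0,0,0,0.22],[-0.9,0.15,0,0,0,0.27],[-0.9,0.15,0,0,0,0.27],[-0.9,0.15,0,0,0,0.27]]'
python3 -m handwheel '[[-0.15,0.03,0,0,0,0],[-0.3,0.06,0,0,0,0],[-0.45,0.09,0,0,0,0],[-0.6,0.12,0,0,0,0],[-0.75,0.15,0,0,0,0],[-0.884,0.177,0,0,0,0],[-0.884,0.177,0,0,0,0],[-0.884,0.177,0,0,0,0]]'
python3 -m handwheel '[[-0.15,0.02,0,0,0,0],[-0.3,0.04,0,0,0,0],[-0.396,0.057,0,0,0,0],[-0.396,0.057,0,0,0,0],[-0.396,0.057,0,0,0,0]]'
python3 - <<'E'
from h import *
state(); c=viewer.calibration("wrist"); np.save("w3.npy",c,allow_pickle=True)
im=viewer.snapshot("wrist")[:,:,::-1]; cv2.imwrite("pics/w3.png",im)
cv2.imwrite("pics/top3.png",viewer.snapshot("top")[:,:,::-1])
R=Ro.from_euler('z',-.142).as_matrix();b=np.array([.478,-.2147,0])
print(proj(c,b+np.array([[0,0,.067],[0,.095,.01],[0,-.095,.01],[0,.0695,.067],[0,-.0695,.067]])@R.T).round(1))
E
```

```text
time: 6.03
tool_pos: [0.3844, 0.257, 0.2742]
ee_rot: [2.79, 0.001, 1.707]
wrist_force: [0.5, 0.0, -1.6]
width: 0.0115
finger_force: 30.0
time: 6.7
tool_pos: [0.4205, 0.0784, 0.2653]
ee_rot: [-3.135, 0.002, 1.567]
wrist_force: [-0.5, 0.2, -2.0]
width: 0.0118
finger_force: 30.0
time: 7.37
tool_pos: [0.4502, -0.0997, 0.2676]
ee_rot: [-3.139, 0.0, 1.429]
wrist_force: [-0.0, -0.0, -2.2]
width: 0.0118
finger_force: 30.0
time: 8.03
tool_pos: [0.4612, -0.2788, 0.2685]
ee_rot: [-3.14, -0.001, 1.431]
wrist_force: [-0.1, -0.3, -1.8]
width: 0.012
finger_force: 30.0
time: 8.45
tool_pos: [0.4617, -0.3582, 0.2693]
ee_rot: [-3.141, -0.0, 1.432]
wrist_force: [0.1, 0.3, -2.2]
width: 0.012
finger_force: 30.0
8.45 [ 0.4617 -0.3582  0.2693] [-3.1412e+00 -3.0000e-04  1.4317e+00] [ 0.0756  0.2725 -2.2013] 0.012 29.9993
[[314.   77.1]
 [314.5  -8.2]
 [314.6 170.7]
 [313.9  -2.9]
 [314.  149.3]]
```

View pics/w3.png

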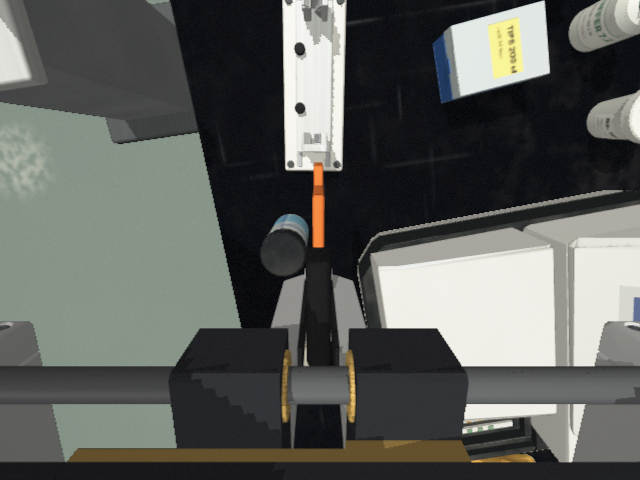

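The wrist view shows the shield held upright. The bracket plate spans columns 285–343, ending at about row 168, which agrees with the prediction. I back off 60 mm to see both posts.

```bash

python3 -m handwheel '[[-0.15,0,0,0,0,0],[-0.3,0,0,0,0,0],[-0.3,0,0,0,0,0],[-0.3,0,0,0,0,0],[-0.3,0,0,0,0,0]]'
python3 - <<'E'
from h import *
state(); c=viewer.calibration("wrist"); np.save("w4.npy",c,allow_pickle=True)
im=viewer.snapshot("wrist")[:,:,::-1]; cv2.imwrite("pics/w4.png",im)
R=Ro.from_euler('z',-.142).as_matrix();b=np.array([.478,-.2147,0])
print(proj(c,b+np.array([[0,0,.067],[0,.095,.01],[0,-.095,.01],[0,.0695,.067],[0,-.0695,.067]])@R.T).round(1))
cv2.imwrite("pics/w4c.png",cv2.resize(im[20:240,270:360],None,fx=2.7,fy=2.7,interpolation=cv2.INTER_CUBIC) if 0 else np.hstack([cv2.resize(im[30:105,275:355],None,fx=5,fy=5,interpolation=cv2.INTER_CUBIC),np.zeros((375,0,3),np.uint8),cv2.resize(im[150:225,275:355],None,fx=5,fy=5,interpolation=cv2.INTER_CUBIC)]))
E
```

```text
time: 8.97
tool_pos: [0.4532, -0.4178, 0.2703]
ee_rot: [3.141, 0.001, 1.432]
wrist_force: [-0.2, 0.1, -2.5]
width: 0.0119
finger_force: 30.0
8.97 [ 0.4532 -0.4178  0.2703] [3.1408e+00 8.0000e-04 1.4316e+00] [-0.221   0.0624 -2.4742] 0.0119 29.9996
[[313.6   8.3]
 [314.1 -74.9]
 [314.2 118.4]
 [313.5 -79.4]
 [313.7  87.1]]
```

View pics/w4c.png

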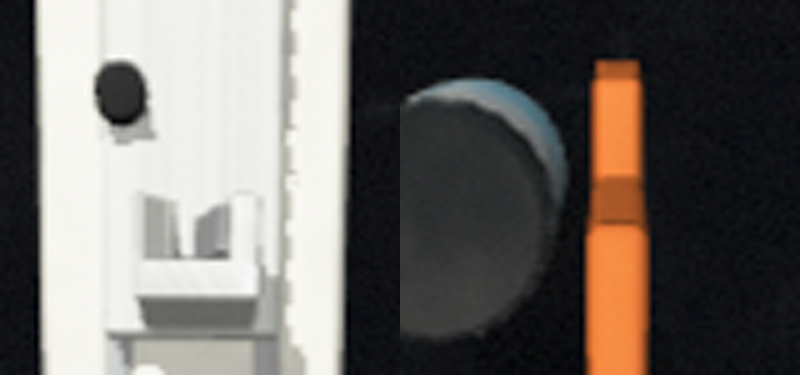

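The crop shows the near post with its top at about columns 302–327 and rows 82–89. I moved the wrong way, since image-up is towards the bracket. I go to a side-offset vantage so the shield hides neither post.

```bash

python3 -m handwheel '[[0.15,-0.075,-0.04,0,0,0],[0.3,-0.15,-0.08,0,0,0],[0.45,-0.22,-0.12,0,0,0],[0.6,-0.3,-0.15,0,0,0],[0.6,-0.3,-0.15,0,0,0],[0.6,-0.3,-0.15,0,0,0],[0.6,-0.3,-0.15,0,0,0]]'
python3 - <<'E'
from h import *
state(); c=viewer.calibration("wrist"); np.save("w5.npy",c,allow_pickle=True)
im=viewer.snapshot("wrist")[:,:,::-1]; cv2.imwrite("pics/w5.png",im)
R=Ro.from_euler('z',-.142).as_matrix();b=np.array([.478,-.2147,0])
P=proj(c,b+np.array([[0,0,.067],[0,.095,.01],[0,-.095,.01],[0,.0695,.067],[0,-.0695,.067]])@R.T);print(P.round(1))
t=[]
for p in P[3:]:
    u,v=p.astype(int)+[0,0]; u0,v0=u-28,max(0,v-35); print("origin",u0,v0)
    t.append(cv2.resize(im[v0:v0+80,u0:u0+57],None,fx=7,fy=7,interpolation=cv2.INTER_CUBIC))
cv2.imwrite("pics/w5c.png",np.hstack(t)[:, :800])
E
```

```text
time: 9.6
tool_pos: [0.4105, -0.2916, 0.3003]
ee_rot: [3.14, 0.003, 1.431]
wrist_force: [0.4, -0.5, -1.6]
width: 0.0117
finger_force: 30.0
9.6 [ 0.4105 -0.2916  0.3003] [3.1398e+00 2.8000e-03 1.4314e+00] [ 0.413  -0.544  -1.5832] 0.0117 29.9992
[[367.4 138.7]
 [364.   57.7]
 [358.9 212.9]
 [370.   71. ]
 [365.1 200.3]]
origin 341 36
origin 337 165
```

View pics/w5c.png

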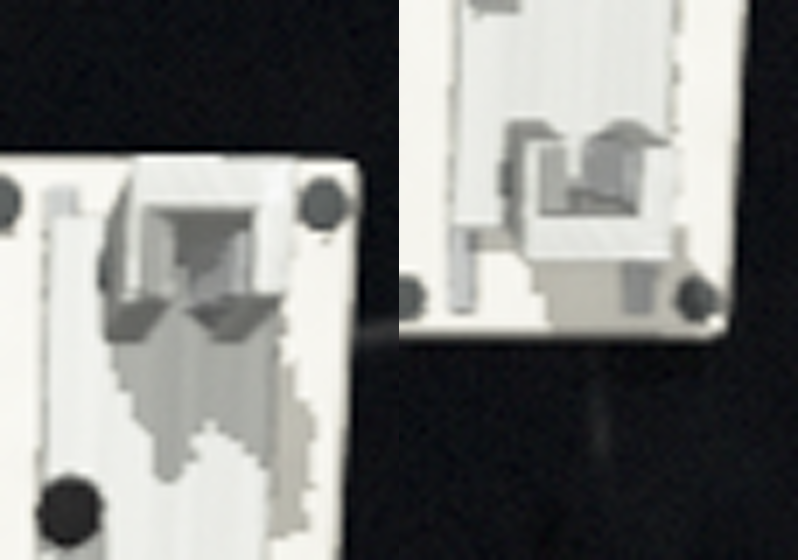

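The crop shows both U-posts clearly. The inner edge of the outer wall is at about row 65.1 (far) and 195.2 (near), against 71.0 and 200.3 predicted for a centred head. The head is therefore set about +6 mm along bracket y. The clip wedges are on the right, away from the robot, so +x points away from it. Next I fit the shield's pose in the hand.

```bash
python3 - <<'E'
from fit import *
c5=np.load("w5.npy",allow_pickle=True).item()
b=np.array([.478,-.2147,0]);R=Ro.from_euler('z',-.142).as_matrix()
print("pred +x plate edge far/near",proj(c5,b+np.array([[.035,.07,.01],[.035,-.07,.01]])@R.T).round(1))
# head by pixel measurements
f=ray(c5,(341+200/7-.5,65.1),.067); n=ray(c5,(337+191/7-.5,195.2),.067)
m=(f+n)/2; print("post mid world",m.round(4),"span",np.linalg.norm(f-n),"yaw",np.arctan2(-(f-n)[0],(f-n)[1]),"in bracket",(R.T@(m-b)).round(4))
c3,c4=[np.load(f"w{i}.npy",allow_pickle=True).item() for i in(3,4)]
i3,i4,t3=[cv2.imread(f"pics/{x}.png") for x in("w3","w4","top3")]
tp=np.array([.4617,-.3582,.2693]);tR=Ro.from_euler('xyz',[-3.1412,0,1.4317]).as_matrix()
g=tp-.019*tR[:,2]; 
p0=[*(g-[0,0,.104]),-.139,0,.09]
m3=omask(i3);mt=omask(t3)
print(m3[150:250,300:335].sum())
# wrist ROI above gripper only (rows<246)
r=(295,150,340,246)
pt=proj(viewer.calibration("top"),[g])[0].astype(int); rt=(pt[0]-50,pt[1]-30,pt[0]+50,pt[1]+30); print(rt,mt[rt[1]:rt[3],rt[0]:rt[2]].sum())
for vs,k in(([(m3,c3,r)],5),([(m3,c3,r)],4)):
    p,f=fit(vs,p0,k)
    S=(Ro.from_euler('z',p[3])*Ro.from_euler('y',-p[4])).as_matrix()
    print(k,p.round(4),round(f,3),"foot in tool (x,y,z)",(tR.T@(p[:3]-tp)).round(4))
ys,xs=np.nonzero(m3[150:250,295:340])
for rr in range(160,250,8):
    q=np.nonzero(m3[rr,295:340])[0]; print(rr,q.min()+295 if len(q) else None,q.max()+295 if len(q) else None,end="; ")
E
```

```text
pred +x plate edge far/near [[391.8  80.3]
 [385.8 194.5]]
post mid world [ 0.4774 -0.2087  0.067 ] span 0.13876801702278424 yaw -0.1464254787698197 in bracket [-0.0015  0.0059  0.067 ]
1001.0
(np.int64(415), np.int64(251), np.int64(515), np.int64(311)) 125.0
5 [ 0.4619 -0.3592  0.1936 -0.1362 -0.0017  0.09  ] 0.048 foot in tool (x,y,z) [-0.001   0.0004  0.0757]
4 [ 0.4621 -0.3589  0.1981 -0.1361  0.      0.09  ] 0.043 foot in tool (x,y,z) [-0.0006  0.0005  0.0712]
160 None None; 168 314 322; 176 313 323; 184 313 322; 192 313 323; 200 312 324; 208 312 324; 216 312 324; 224 312 324; 232 312 324; 240 312 324; 248 None None;
```

```bash
python3 - <<'E'
from h import *
b=np.array([.478,-.2147,0]);R=Ro.from_euler('z',-.142).as_matrix()
t=b+R@[.0012,.0069,.19]; print(t)
plan([(t+[0,0,.06],toolR(-.142,0)),(t,toolR(-.142,0))])
E
```

```text
[ 0.48016443 -0.20803928  0.19      ]
[0.466, 0.286, 0.247, 0.001, 0.004, 0.003] rows>=2.9 -> [ 0.48  -0.208  0.25 ]
[-0.0, -0.0, 0.3, 0.0, -0.0, -0.0] rows>=1.4 -> [ 0.48  -0.208  0.19 ]
```

```bash

python3 -m handwheel '[[0.1,0.06,0.05,0,0,0],[0.2,0.12,0.1,0,0,0],[0.3,0.18,0.15,0,0,0],[0.4,0.25,0.2,0,0,0],[0.466,0.286,0.247,0,0,0],[0.466,0.286,0.247,0,0,0],[0.466,0.286,0.247,0,0,0]]'
python3 -m handwheel '[[0,0,0.07,0,0,0],[0,0,0.15,0,0,0],[0,0,0.22,0,0,0],[0,0,0.3,0,0,0],[0,0,0.3,0,0,0],[0,0,0.3,0,0,0],[0,0,0.3,0,0,0]]'
python3 - <<'E'
from h import *
import cv2
state()
b=np.array([.478,-.2147,0]);R=Ro.from_euler('z',-.142).as_matrix()
o=robot.get_obs(); print("tcp in bracket",(R.T@(np.array(o["tool_pos"])-b)).round(4),"want .0012 .0069")
plan([(b+R@[.0012,.0069,o["tool_pos"][2]],toolR(-.142,0))])
cv2.imwrite("pics/top6.png",viewer.snapshot("top")[:,:,::-1]);cv2.imwrite("pics/w6.png",viewer.snapshot("wrist")[:,:,::-1])
E
```

```text
time: 10.23
tool_pos: [0.4799, -0.2082, 0.2485]
ee_rot: [-3.139, 0.001, 1.431]
wrist_force: [-0.1, 0.3, -2.1]
width: 0.0119
finger_force: 30.0
time: 10.82
tool_pos: [0.4802, -0.2093, 0.1916]
ee_rot: [3.139, 0.003, 1.429]
wrist_force: [1.0, -0.1, -1.7]
width: 0.0116
finger_force: 30.0
10.82 [ 0.4802 -0.2093  0.1916] [3.1395e+00 2.7000e-03 1.4287e+00] [ 1.0252 -0.082  -1.7328] 0.0116 29.9993
tcp in bracket [0.0014 0.0056 0.1916] want .0012 .0069
[0.006, -0.001, -0.0, 0.004, 0.005, -0.0] rows>=0.0 -> [ 0.48  -0.208  0.192]
```

```bash

python3 -m handwheel '[[0,0,0.05,0,0,0],[0,0,0.1,0,0,0],[0,0,0.15,0,0,0],[0,0,0.19,0,0,0],[0,0,0.19,0,0,0],[0,0,0.19,0,0,0]]'
python3 -m handwheel '[[0,0,0.01,0,0,0],[0,0,0.02,0,0,0],[0,0,0.03,0,0,0],[0,0,0.04,0,0,0],[0,0,0.05,0,0,0],[0,0,0.05,0,0,0],[0,0,0.05,0,0,0]]'
```

```text
time: 11.42
tool_pos: [0.4793, -0.2079, 0.1509]
ee_rot: [-3.14, 0.001, 1.43]
wrist_force: [0.0, 0.6, -2.6]
width: 0.0122
finger_force: 30.0
time: 12.0
tool_pos: [0.4792, -0.2083, 0.1421]
ee_rot: [-3.14, 0.002, 1.43]
wrist_force: [-3.1, -0.3, 0.2]
width: 0.0121
finger_force: 30.0
```

```bash

python3 -m handwheel '[[0,0,0.01,0,0,0],[0,0,0.02,0,0,0],[0,0,0.03,0,0,0],[0,0,0.03,0,0,0],[0,0,0.03,0,0,0]]'
```

```text
time: 12.42
tool_pos: [0.4787, -0.2082, 0.1364]
ee_rot: [-3.139, 0.002, 1.43]
wrist_force: [-6.5, 0.6, 4.1]
width: 0.0117
finger_force: 30.0
```

```bash

python3 -m handwheel '[[0,-0.004,0,0,0,0],[0,-0.008,0,0,0,0],[0,-0.008,0,0,0,0],[0,-0.008,0,0,0,0]]'
python3 -m handwheel '[[0,0,0.01,0,0,0],[0,0,0.02,0,0,0],[0,0,0.02,0,0,0],[0,0,0.02,0,0,0]]'
```

```text
time: 12.75
tool_pos: [0.4782, -0.2081, 0.1364]
ee_rot: [3.141, 0.002, 1.43]
wrist_force: [-4.8, 0.2, 2.8]
width: 0.0118
finger_force: 30.0
time: 13.08
tool_pos: [0.4781, -0.2082, 0.1327]
ee_rot: [3.141, 0.002, 1.43]
wrist_force: [-5.1, 0.7, 5.1]
width: 0.0115
finger_force: 30.1
```

```bash

python3 -m handwheel '[[0,-0.004,0.01,0,0,0],[0,-0.005,0.02,0,0,0],[0,-0.005,0.03,0,0,0],[0,-0.005,0.03,0,0,0],[0,-0.005,0.03,0,0,0]]'
python3 -m handwheel '[[0,0,0.01,0,0,0],[0,0,0.02,0,0,0],[0,0,0.03,0,0,0],[0,0,0.03,0,0,0],[0,0,0.03,0,0,0]]'
```

```text
time: 13.5
tool_pos: [0.4778, -0.2081, 0.1267]
ee_rot: [3.14, 0.002, 1.43]
wrist_force: [-3.6, 0.0, 4.1]
width: 0.0122
finger_force: 30.0
time: 13.92
tool_pos: [0.4777, -0.208, 0.1205]
ee_rot: [3.14, 0.002, 1.43]
wrist_force: [-3.7, -0.3, 4.5]
width: 0.0119
finger_force: 30.0
```

```bash

python3 -m handwheel '[[0,0,0.01,0,0,0],[0,0,0.02,0,0,0],[0,0,0.03,0,0,0],[0,0,0.04,0,0,0],[0,0,0.05,0,0,0],[0,0,0.05,0,0,0],[0,0,0.05,0,0,0]]'
python3 -m handwheel '[[0,0,0.01,0,0,0],[0,0,0.02,0,0,0],[0,0,0.03,0,0,0],[0,0,0.04,0,0,0],[0,0,0.04,0,0,0],[0,0,0.04,0,0,0]]'
```

```text
time: 14.5
tool_pos: [0.4777, -0.2079, 0.1105]
ee_rot: [3.14, 0.002, 1.43]
wrist_force: [-3.6, 1.1, 5.2]
width: 0.0116
finger_force: 30.0
time: 15.0
tool_pos: [0.48, -0.2084, 0.1102]
ee_rot: [3.132, 0.004, 1.431]
wrist_force: [-7.3, 5.6, 30.0]
width: 0.0119
finger_force: 30.0
```

At TCP z ≈ 0.110 the force rose to 30 N, so this could be the floor or the clips. I ease off the pressure and check with the side camera.

```bash

python3 -m handwheel '[[0,0,-0.015,0,0,0],[0,0,-0.03,0,0,0],[0,0,-0.033,0,0,0],[0,0,-0.033,0,0,0]]'
python3 - <<'E'
from fit import *
state()
im=viewer.snapshot("side")[:,:,::-1].copy(); cv2.imwrite("pics/side7.png",im); c=viewer.calibration("side")
t=viewer.snapshot("top")[:,:,::-1].copy(); cv2.imwrite("pics/top7.png",t)
b=np.array([.478,-.2147,0]);R=Ro.from_euler('z',-.142).as_matrix()
for z in(.022,.035,.052):
    print(z,proj(c,(b+R@[0,.006,z])+np.array([[0,-.055,.045],[0,-.055,.09],[0,-.028,.116],[0,-.067,.045]])@R.T).round(1).tolist())
m=omask(im); ys,xs=np.nonzero(m[220:330,270:330]); print("orange rows",ys.min()+220,ys.max()+220,xs.min()+270,xs.max()+270,len(ys))
cr=im[210:340,240:340]; cv2.imwrite("pics/s7c.png",cv2.resize(cr,(462,600),interpolation=cv2.INTER_CUBIC))
E
```

```text
time: 15.33
tool_pos: [0.4781, -0.208, 0.1103]
ee_rot: [3.139, 0.002, 1.43]
wrist_force: [-4.1, 1.7, 9.2]
width: 0.012
finger_force: 30.0
15.33 [ 0.4781 -0.208   0.1103] [3.1388e+00 2.1000e-03 1.4303e+00] [-4.0729  1.7432  9.216 ] 0.012 29.9578
0.022 [[287.1, 284.0], [287.2, 261.2], [289.6, 241.9], [286.0, 287.0]]
0.035 [[287.1, 277.5], [287.2, 254.5], [289.7, 235.2], [286.1, 280.4]]
0.052 [[287.2, 268.9], [287.3, 245.7], [289.7, 226.3], [286.1, 271.8]]
orange rows 252 287 286 298 352
```

View pics/s7c.png

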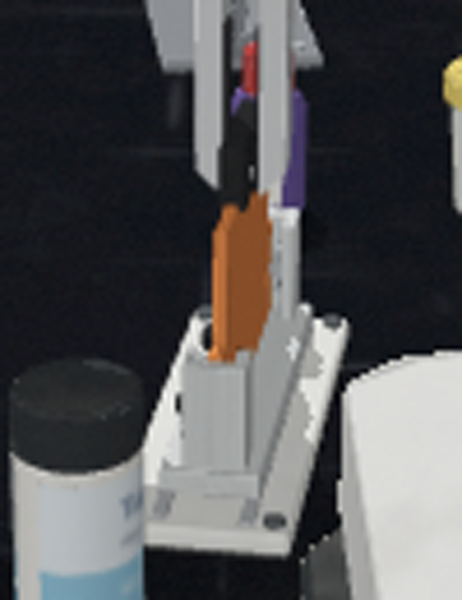

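The side view shows the near ear's step at about crop row 348 (image row 285), level with the post top at image row 287. That is where it would be with the foot home. I check it numerically.

```bash
python3 - <<'E'
from fit import *
im=cv2.imread("pics/side7.png"); m=omask(im)
for r in range(250,291,1):
    q=np.nonzero(m[r,270:330])[0]
    print(r,(q.min()+270,q.max()+270) if len(q) else None, im[r,285:288,2].tolist(),end="; ")
c=viewer.calibration("side"); b=np.array([.478,-.2147,0]);R=Ro.from_euler('z',-.142).as_matrix()
print()
print("post top near outer edge",proj(c,b+np.array([[0,.006-.078,.067],[0,.006-.0695,.067]])@R.T).round(1).tolist())
c=viewer.calibration("top"); t=omask(cv2.imread("pics/top7.png"))
for z in(.022,.035): print(z,proj(c,(b+R@[0,.006,z])+np.array([[0,-.067,.045],[0,.067,.045],[0,-.055,.09],[0,.055,.09]])@R.T).round(1).tolist())
ys,xs=np.nonzero(t[240:310,310:430]);print("top orange cols",xs.min()+310,xs.max()+310, len(xs))
E
```

```text
250 None [51, 109, 67]; 251 None [18, 37, 31]; 252 (np.int64(294), np.int64(295)) [19, 20, 27]; 253 (np.int64(294), np.int64(297)) [17, 18, 27]; 254 (np.int64(294), np.int64(297)) [20, 23, 28]; 255 (np.int64(288), np.int64(296)) [19, 22, 26]; 256 (np.int64(288), np.int64(296)) [22, 21, 27]; 257 (np.int64(288), np.int64(297)) [22, 23, 61]; 258 (np.int64(287), np.int64(297)) [17, 21, 134]; 259 (np.int64(287), np.int64(298)) [18, 61, 166]; 260 (np.int64(287), np.int64(298)) [23, 144, 180]; 261 (np.int64(286), np.int64(297)) [24, 152, 183]; 262 (np.int64(286), np.int64(297)) [23, 149, 184]; 263 (np.int64(286), np.int64(297)) [21, 148, 184]; 264 (np.int64(286), np.int64(297)) [27, 149, 183]; 265 (np.int64(287), np.int64(297)) [24, 149, 184]; 266 (np.int64(286), np.int64(297)) [32, 187, 183]; 267 (np.int64(286), np.int64(297)) [36, 190, 184]; 268 (np.int64(286), np.int64(297)) [36, 191, 183]; 269 (np.int64(286), np.int64(297)) [38, 192, 183]; 270 (np.int64(286), np.int64(297)) [40, 192, 183]; 271 (np.int64(287), np.int64(297)) [41, 193, 183]; 272 (np.int64(287), np.int64(297)) [40, 193, 18
[... 377 characters left out ...]
87), np.int64(296)) [75, 202, 182]; 281 (np.int64(287), np.int64(296)) [47, 202, 183]; 282 (np.int64(286), np.int64(295)) [51, 186, 182]; 283 (np.int64(286), np.int64(295)) [37, 184, 182]; 284 (np.int64(286), np.int64(295)) [37, 176, 175]; 285 (np.int64(287), np.int64(291)) [89, 224, 166]; 286 (np.int64(287), np.int64(290)) [203, 224, 169]; 287 (np.int64(286), np.int64(290)) [197, 190, 187]; 288 None [162, 161, 158]; 289 None [148, 145, 147]; 290 None [161, 162, 170]; 
post top near outer edge [[285.0, 289.8], [285.8, 287.6]]
0.022 [[397.6, 277.4], [338.2, 270.2], [395.9, 276.9], [345.3, 270.7]]
0.035 [[398.7, 277.5], [338.6, 270.2], [397.1, 276.9], [345.9, 270.7]]
top orange cols 338 356 53
```

The ear's bright top face is at rows 285–287 and the near panel corner is at about row 260. The home prediction is 284–287 and 261, so the foot is home. I press lightly once more, release and retreat.

```bash

python3 -m handwheel '[[0,0,0.015,0,0,0],[0,0,0.025,0,0,0],[0,0,0.025,0,0,0],[0,0,0.025,0,0,0],[0,0,0,0,0,0],[0,0,0,0,0,0]]'
python3 -m handwheel '[[0,0,0,0,0,0],[0,0,0,0,0,0],[0,0,0,0,0,0],[0,0,0,0,0,0],[0,0,0,0,0,0],[0,0,0,0,0,0],[0,0,0,0,0,0],[0,0,0,0,0,0],[0,0,0,0,0,0],[0,0,0,0,0,0]]' -0.2
python3 -m handwheel '[[0,0,-0.05,0,0,0],[0,0,-0.15,0,0,0],[0,0,-0.3,0,0,0],[0,0,-0.45,0,0,0],[0,0,-0.6,0,0,0],[0,0,-0.7,0,0,0],[0,0,-0.7,0,0,0],[0,0,-0.7,0,0,0]]'
python3 - <<'E'
from fit import *
state()
im=viewer.snapshot("side")[:,:,::-1].copy(); cv2.imwrite("pics/side8.png",im)
t=viewer.snapshot("top")[:,:,::-1].copy(); cv2.imwrite("pics/top8.png",t)
b=np.array([.478,-.2147,0]);R=Ro.from_euler('z',-.142).as_matrix()
c=viewer.calibration("side")
print("bar top pred home",proj(c,(b+R@[0,.006,.022])+np.array([[-.006,-.028,.116],[.006,-.028,.116],[-.006,-.028,.088]])@R.T).round(1).tolist())
for r in range(236,290,2): print(r,im[r,285:298].mean(-1).astype(int).tolist(), im[r,287,2])
E
```

```text
time: 15.93
tool_pos: [0.478, -0.208, 0.1103]
ee_rot: [3.139, 0.002, 1.43]
wrist_force: [-4.9, 1.3, 11.3]
width: 0.0119
finger_force: 30.0
time: 16.77
tool_pos: [0.4774, -0.208, 0.1089]
ee_rot: [3.141, 0.002, 1.43]
wrist_force: [-0.5, 0.6, 0.1]
width: 0.0563
finger_force: 0.0
time: 17.43
tool_pos: [0.478, -0.2081, 0.2509]
ee_rot: [3.137, 0.003, 1.43]
wrist_force: [0.1, 0.3, -0.6]
width: 0.0563
finger_force: 0.0
17.43 [ 0.478  -0.2081  0.2509] [3.1373 0.0033 1.4299] [ 0.0861  0.262  -0.5687] 0.0563 0.0
bar top pred home [[286.3, 241.7], [292.9, 242.1], [286.3, 255.9]]
236 [24, 25, 23, 23, 58, 43, 41, 42, 41, 39, 29, 23, 42] 21
238 [24, 23, 22, 20, 40, 41, 41, 42, 38, 33, 21, 26, 97] 21
240 [24, 23, 21, 44, 40, 40, 42, 39, 34, 23, 23, 58, 107] 18
242 [22, 23, 33, 39, 39, 39, 39, 33, 26, 23, 22, 26, 58] 31
244 [24, 22, 31, 33, 32, 32, 30, 28, 25, 22, 23, 24, 71] 31
246 [21, 22, 32, 30, 32, 33, 31, 29, 23, 105, 24, 37, 85] 32
248 [21, 23, 32, 30, 31, 31, 28, 28, 25, 100, 38, 83, 86] 32
250 [20, 21, 33, 32, 31, 33, 29, 28, 24, 25, 83, 85, 85] 32
252 [23, 24, 31, 32, 32, 31, 32, 28, 23, 67
[... 484 characters left out ...]
0, 84, 83, 83, 85, 83, 83, 84, 93] 182
270 [39, 117, 117, 114, 80, 83, 82, 84, 83, 84, 83, 83, 92] 183
272 [39, 118, 117, 114, 79, 85, 83, 83, 83, 85, 84, 83, 84] 183
274 [39, 118, 118, 113, 78, 84, 83, 84, 84, 84, 83, 83, 85] 183
276 [81, 117, 117, 113, 79, 84, 84, 85, 84, 84, 84, 83, 85] 182
278 [76, 118, 117, 112, 80, 84, 84, 84, 83, 84, 83, 83, 89] 182
280 [73, 117, 116, 112, 79, 83, 82, 83, 84, 84, 84, 85, 132] 182
282 [49, 118, 116, 112, 78, 83, 83, 84, 83, 85, 83, 100, 150] 182
284 [33, 141, 111, 108, 78, 84, 84, 83, 82, 84, 89, 150, 152] 175
286 [146, 149, 107, 84, 78, 84, 132, 149, 149, 118, 132, 152, 151] 168
288 [183, 186, 182, 148, 109, 115, 153, 153, 146, 128, 151, 152, 153] 197
```

The bar's top edge now reads about row 243, against 242 predicted for home. I verify by touch with shut fingers; the bar top should be at z ≈ 0.138.

```bash

python3 -m handwheel '[[0,0,0,0,0,0],[0,0,0,0,0,0],[0,0,0,0,0,0],[0,0,0,0,0,0],[0,0,0,0,0,0],[0,0,0,0,0,0],[0,0,0,0,0,0],[0,0,0,0,0,0],[0,0,0,0,0,0],[0,0,0,0,0,0]]' 1
python3 -m handwheel '[[0,0,0.15,0,0,0],[0,0,0.3,0,0,0],[0,0,0.4,0,0,0],[0,0,0.47,0,0,0],[0,0,0.52,0,0,0],[0,0,0.52,0,0,0],[0,0,0.52,0,0,0],[0,0,0.52,0,0,0]]'
python3 -m handwheel '[[0,0,0.01,0,0,0],[0,0,0.02,0,0,0],[0,0,0.03,0,0,0],[0,0,0.04,0,0,0],[0,0,0.045,0,0,0],[0,0,0.045,0,0,0]]'
```

```text
time: 18.37
tool_pos: [0.4773, -0.2077, 0.2489]
ee_rot: [3.141, 0.002, 1.43]
wrist_force: [0.4, 0.1, 0.4]
width: 0.0006
finger_force: 0.0
time: 19.03
tool_pos: [0.4781, -0.2083, 0.1463]
ee_rot: [3.139, 0.003, 1.43]
wrist_force: [0.4, 0.4, -0.0]
width: 0.0007
finger_force: 0.0
time: 19.53
tool_pos: [0.4781, -0.2081, 0.1382]
ee_rot: [3.138, 0.003, 1.43]
wrist_force: [-0.9, 1.4, 6.9]
width: 0.0005
finger_force: 3.6
```

Contact is at 0.138, so the foot is home. One gentle press, then I back off and hand in.

```bash

python3 -m handwheel '[[0,0,0.008,0,0,0],[0,0,0.015,0,0,0],[0,0,0.015,0,0,0],[0,0,0.015,0,0,0]]'
python3 -m handwheel '[[0,0,-0.05,0,0,0],[0,0,-0.2,0,0,0],[0,0,-0.4,0,0,0],[0,0,-0.5,0,0,0],[0,0,-0.5,0,0,0],[0,0,-0.5,0,0,0],[0,0,-0.5,0,0,0]]'
python3 -c "
from bench import robot
print(robot.close_job())"
```

```text
time: 19.87
tool_pos: [0.4797, -0.2085, 0.1381]
ee_rot: [3.133, 0.004, 1.43]
wrist_force: [-1.5, 3.0, 15.2]
width: 0.0001
finger_force: 7.4
time: 20.45
tool_pos: [0.4768, -0.2075, 0.2315]
ee_rot: [-3.14, 0.001, 1.43]
wrist_force: [-0.2, -0.0, 0.1]
width: 0.0004
finger_force: 0.0
the job is handed in; nothing more can be done
None
```

The shield is in both bracket slots, upright and released, with its foot on the slot floor: touching the bar top read 0.138 m, as expected when home. I handed the job in after about 20 s of robot time; the hand-in returned no verdict.

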